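# Zero the dosing unit's click dial, set four clicks, start

### The job

Set the dosing unit to four: turn its dial anticlockwise, seen from above, gently back to the end stop, then clockwise exactly four clicks. Let go of the dial, then press the green start button lightly all the way down and let it come up again. Leave the other things on the bench where they are.

Things in the scene. Friction and masses are not known exactly. Their poses are not given: they have to be found in the camera images.
- doser: Dosing unit, a flat white box 150 x 180 x 52 mm (its own x, y, z) with a grey top, fixed to the bench. Origin: centre of its underside; z up, x points to its back, y to its left seen from the front. It carries the dial, the stroke pin and the start button. It stands anywhere within a hand's width or two on the bench, turned up to 25 degrees.
- dial_axis (a point): Centre of the dial's flat top (orange disc), on its upright turning axis, 97 mm above the bench, at x = 18, y = 35 mm on the unit. The dial's fluted black rubber grip is a cylinder 42 mm in diameter, from 63 to 97 mm above the bench; hold it by its sides with 25 to 40 N. Below it, from 54 to 61 mm, lies its black skirt, 60 mm in diameter, with a white pointer.
- dial_skirt (a point): Point on the axis at the skirt's top. One click is 15 degrees. The grip gives on the spindle (which bears skirt and pointer) like a torsion spring of 0.6 N m/rad: turn it and the moment climbs till the spindle jumps a click and the moment drops at once by 0.06 to 0.1 N m. It jumps at 0.13 to 0.47 N m, differing by unit, so the angle turned tells the clicks only less moment / 0.6. Let go, it springs back; the spindle stays.
- zero_tick (a point): The tick on the box for click 0, at the dial's front (-x), 38 mm from the axis; ticks follow clockwise every 15 degrees up to 10. The pointer starts at one of the ticks 1 to 4. Anticlockwise the spindle ends at a firm stop at 0: there the moment climbs on without a drop, and 0.52 to 0.62 N m proves the stop (no click needs so much); over 0.72 N m (joint dial_grip twisted 1.2 rad) strains the grip.
- pin_tip (a point): Top of the small red stroke pin (5 mm thick) in a slot at the front of the unit's top, 60 mm above the bench. At 0 clicks it is at y = 25.0 mm on the unit and it moves 0.5 mm to +y with every click: 27.0 mm at four. It is only moved by the dial.
- start_button_top (a point): Centre of the top of the green round start button, 26 mm in diameter, 73 mm above the bench when up, at x = 18, y = -55 mm on the unit, in a black collar of 42 mm diameter and 12 mm height.
- start_button (a joint): Travel of the start button in m: 0 up, 0.005 fully down; its spring takes 1.5 N at first and 5 N fully down.
- reagent_bottle: Bystander: bottle with blue cap, 58 mm in diameter, 114 mm high; origin at the centre of its underside.
- beaker: Bystander: large translucent beaker, 116 mm in diameter, 138 mm high; origin at the centre of its underside.
- pipette_bulb: Bystander: small rubber bulb standing on the bench, 45 mm in diameter, 63 mm high; origin at the centre of its underside.
- marker: Bystander: marker pen with red cap lying on the bench, 33 x 113 x 13 mm; origin at the centre of its underside.

How it is judged:
On the way, in this order (a step that is already met when the one before it is completed fails the run):
1. the dial is turned back to its end stop, click 0 (y of pin_tip in the frame of doser below 0.0252 m), for 0.1 s.
2. the dial stands at click four and nothing touches the dial (y of pin_tip in the frame of doser between 0.0268 and 0.0272 m and contact force between anything else and dial_grip below 0.1 N), for 0.2 s.
3. the start button is pressed down (over 4 of its 5 mm) with the dial at four (y of pin_tip in the frame of doser between 0.0268 and 0.0272 m and value of joint start_button above 0.004 m).
At the end, for the whole second after the job is handed in: The dial stands at click four (stroke pin 2.0 mm from its zero, within 0.2 mm = 0.4 click), set after it was at the stop, and the start button, pressed since, is up again (within 1 mm) (y of pin_tip in the frame of doser between 0.0268 and 0.0272 m and value of joint start_button below 0.001 m); the robot touches nothing.
It fails at once if the start button is pressed (over 2.5 mm) while the dial is not at four (value of joint start_button above 0.0025 m and not (y of pin_tip in the frame of doser between 0.0268 and 0.0272 m)).
It fails at once if the start button is pushed with more than 30 N (contact force between anything else and start_button above 30 N).
It fails at once if the rubber grip is twisted by more than 1.2 rad (0.72 N m) on its spindle, as when the dial is forced against its stop (value of joint dial_grip above 1.2 rad or value of joint dial_grip below -1.2 rad).
It fails at once if a bystander (reagent bottle, beaker, pipette bulb or marker pen) is moved by more than 15 mm (distance of any of reagent_bottle, beaker, pipette_bulb, marker from where it was at the start of the episode above 0.015 m).
It also fails if it takes over 70 s, if anything falls off the work surface, if the arm or the gripper's body presses on something with over 40 N, if the wrist force passes 120 N, or if a joint passes its speed limit or range.

### The arm

A 6-joint arm with a two-finger parallel gripper is mounted at the origin on a cart in front of the work surface, level with it; the furniture and walls round the work are solid. World frame = base frame: x ahead of the robot, y to its left, z up, the work surface at z = 0. Lengths are in m, angles in rad, forces in N, time in s.
With the tool pointing down it reaches from about 0.325 to 0.85 m from the base axis. Payload 4.4 kg.
Tool frame: the origin (TCP) lies midway between the tips of the shut fingers; the grasp point (between the pads) lies 19 mm behind it (bot.hold_point_z is the distance from the TCP to the grasp point, in m); z points along the fingers, y is the line along which they close (so a half turn about z gives the same grasp; the last joint's range is limited). The gripper opens to 94 mm and grips with 3 to 60 N. Pads are 16 mm wide; open, the fingers measure 119 mm over their backs; the gripper's body (75 mm by 177 mm) begins 78 mm behind the grasp point.
Start: joints at [-1.331, 0.207, 1.542, -0, 1.393, -0.15], TCP at [0.219, -0.532, 0.205] pointing down, gripper open.
Joint ranges: [-2.73, 2.73], [-0.86, 2.22], [0.23, 2.46], [-1.11, 4.25], [0.08, 2.63], [-2.82, 2.82]. Speed limits (rad/s): [2.79, 2.79, 3.14, 3.14, 3.14, 3.14].

### API

Orientations are given as a rotation vector (axis times angle).
In Python, from bench import status, snapshot, camera_model, bot, finder gives the robot as it stands.
- The arm moves only by the tool drive_tool, never from a script. Its argument "series" is a list of rows, each an object with "translation": the shift along the tool's x, y, z in m, a list of three; "dr": the turn, a rotation vector about the tool's x, y, z in rad, a list of three; "claw": the closure in counts, from 0 (fully open) to 255 (shut). In form: [{"translation": [dx, dy, dz], "dr": [ax, ay, az], "claw": claw}, ...]. A call has 1 to 5 rows; each row shifts and turns the commanded pose from where the row before left it, along the tool's axes as they then stand; what a row does not reach is not made up. A row lasts 1/8 s, in which the tool goes at most 62.5 mm and 10.7 degrees, less where a joint would pass 70% of its speed; a pose out of reach is approached as far as the arm can. A call is refused whole if a number of a shift passes 0.0625 or a number of a turn 0.188, either way. A call with a gripper value outside its range is refused whole. The fingers move at their own pace and stop on an object; "newtons" is the grip in N (left out, the last holds). Time passes only in rows, so rows that do not move let the fingers close. It gives the time, the measured TCP pose, the force, the opening and the grip force at its end, in the units of the state.
- status.get_state(): the state, without advancing time (a new reading comes with each control period).
- snapshot(name): name is "side" or "top"; returns the picture (384x512x3 uint8, blue, green, red); there is no depth.
- camera_model(name): a dict with "fx", "fy", "cx", "cy" (pixels), "k1" (the pictures are not rectified: a ray, as slopes to the right and down, at radius r is drawn at 1 + k1 r^2 times it, then the intrinsics apply), "view" (4x4, takes a point from world to camera coordinates). Camera axes: x right, y down, z forward; pixel columns grow to the right and rows downward; lengths in m; the calibration is good to about 2 mm. A picture is of the moment at which its call begins. camera_model takes no time and is no camera call.
- bot.sign_off(): hands the job in; it is judged then, once.
Trained networks look in the newest picture that a camera, given by its name, has taken for a name from the list of things; names that differ only in an ending like _2 or _b are one class to them, and where a whole thing is asked for, a point or a joint stands for the part that bears it (a point fixed in the world has none). Each returns a list of dicts, best first, with "confidence" (0 to 1); they miss things now and then, are a little off and sometimes report something else, mostly with a low value. They report only what shows in the picture. A call takes as long as a camera call.
- finder.search_frame(camera, thing): "centre" ([x, y, z] in m, in the coordinates of the camera as it stood for that picture, good to about 4 mm: the middle of the surface that is visible of it).
- finder.trace(camera, thing): "region" (384x512 bool, what is visible of it).
The state is a dict: "time_s": time; "joints": joint angles; "joint_vel": joint speeds; "tau": joint torques, N m; "tool_pos": TCP position; "tool_rot": TCP orientation; "contact_force": force on the tool from outside, world axes, zero at the start; "ft_torque": the same for the moment, N m; "finger_gap": finger opening in m; "grip_force": force on a finger pad.
Only numpy, scipy, OpenCV 4.12 (cv2) and the standard library are available. Lean on these libraries where they do the work, as an engineer would, in place of code of your own. Each camera call takes 0.05 s, during which the arm holds its last target. There are 200 camera calls.

## Working session

There is one attempt and no reset: what is moved stays moved. The work goes in short steps, Python scripts to look and compute and a tool call to move; the robot and the scene stay as the last step left them, time stands still between calls to the robot, and variables do not carry over. Pictures are saved under pics/ and viewed, at most 10 in all, crops included, and the job is handed in when it is done.

Besides the shell and the picture viewer there is one more tool, called after "Emit:" as name(argument=value, ...), one argument or row to a line, values as JSON. drive_tool: Moves the arm, as the interface text tells. Its arguments: {"type":"object","properties":{"series":{"type":"array","items":{"type":"object","properties":{"translation":{"type":"array","items":{"type":"number"}},"dr":{"type":"array","items":{"type":"number"}},"claw":{"type":"number"}}}},"newtons":{"type":"number"}},"required":["series"]}

```bash
mkdir -p pics; cat > h.py <<'E'
import numpy as np, cv2
from bench import status, snapshot, camera_model, bot, finder
def towld(cam,c):
    V=np.array(camera_model(cam)["view"]); return (np.linalg.inv(V)@np.r_[c,1])[:3]
def pix2plane(cam,uv,z):
    m=camera_model(cam); p=np.array([(uv[0]-m["cx"])/m["fx"],(uv[1]-m["cy"])/m["fy"]])
    q=p.copy()
    for _ in range(20): q=p/(1+m["k1"]*(q@q))
    V=np.linalg.inv(np.array(m["view"])); d=V[:3,:3]@np.r_[q,1]; o=V[:3,3]
    return o+d*(z-o[2])/d[2]
def w2pix(cam,P):
    m=camera_model(cam); c=(np.array(m["view"])@np.r_[P,1])[:3]; q=c[:2]/c[2]; q=q*(1+m["k1"]*(q@q))
    return np.array([q[0]*m["fx"]+m["cx"],q[1]*m["fy"]+m["cy"]])
E
python3 - <<'E'
from h import *
ims=[snapshot(n) for n in("side","top")]
cv2.imwrite("pics/a.png",cv2.resize(ims[1],(800,600))); cv2.imwrite("pics/b.png",ims[0])
for t in["dial_axis","start_button_top","pin_tip","zero_tick","doser"]+["reagent_bottle","beaker","pipette_bulb","marker"]:
  for c in("top","side"):
    r=finder.search_frame(c,t)
    if r: print(t,c,round(r[0]["confidence"],2),towld(c,r[0]["centre"]).round(4))
s=status.get_state(); print(s)
E
```

```text
dial_axis top 0.58 [ 0.4649 -0.0523  0.0494]
start_button_top side 0.65 [ 0.4884 -0.106   0.0732]
pin_tip side 0.5 [ 0.455  -0.0864  0.0535]
zero_tick top 0.97 [ 0.4609 -0.0483  0.0579]
doser top 0.98 [ 0.4605 -0.0467  0.0521]
doser side 0.41 [ 0.4899 -0.1017  0.0771]
reagent_bottle top 0.6 [0.6414 0.1175 0.0912]
reagent_bottle side 0.8 [0.6477 0.1025 0.0622]
beaker top 0.94 [0.5551 0.2682 0.0502]
beaker side 0.67 [0.5523 0.2197 0.0926]
pipette_bulb top 0.76 [ 0.6116 -0.2624  0.0373]
marker top 0.71 [ 0.3634 -0.2903  0.0076]
marker side 0.53 [ 0.3653 -0.2977  0.0112]
{'time_s': 1.0, 'joints': array([-1.33052755e+00,  2.06610127e-01,  1.54146199e+00,  4.57845970e-06,
        1.39351363e+00, -1.50507572e-01]), 'joint_vel': array([ 0.00041937,  0.0008085 , -0.0006593 , -0.00147516,  0.00133132,
        0.00031104]), 'tau': array([ 3.69505206e-04, -3.70888960e+01, -2.81771153e+01,  7.00745825e-02,
        2.74258683e-02, -1.82289136e-05]), 'tool_pos': array([ 0.21901203, -0.53167423,  0.20545898]), 'tool_rot': array([3.08180930e+00, 6.09929303e-01, 7.55843259e-06]), 'contact_force': array([ 0.26248953, -0.4475403 , -0.85760898]), 'ft_torque': array([0.02268479, 0.01139751, 0.03338003]), 'grip_force': 0.0, 'finger_gap': 0.09393166103398591}
```

View pics/a.png

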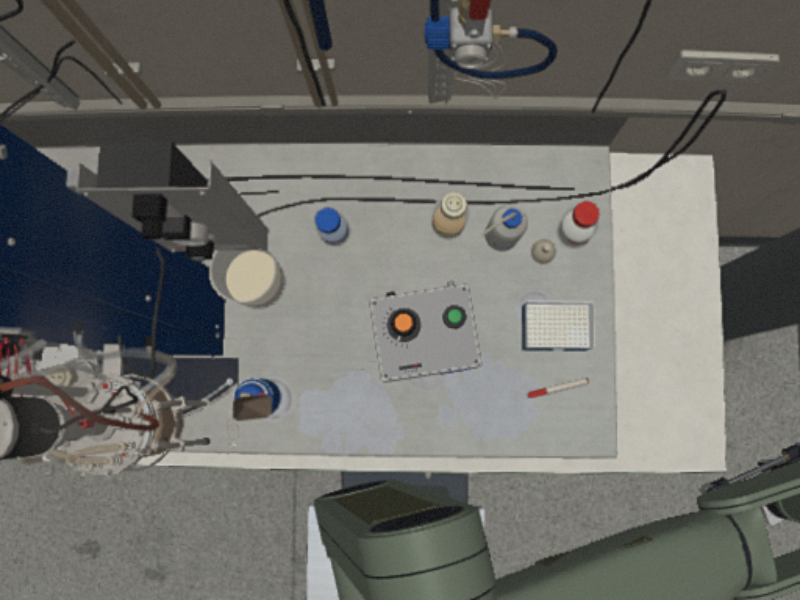

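View pics/b.png

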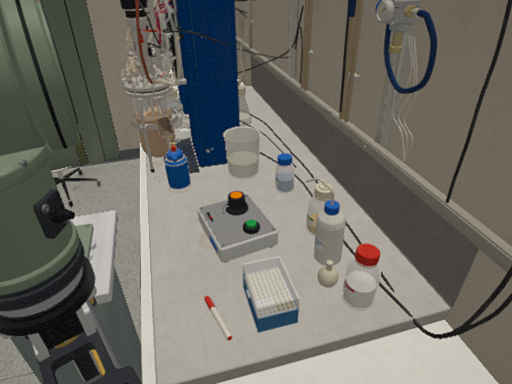

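The top view shows the orange dial at about (403,322) and the green button at (455,316) on the 800-pixel-wide picture. The unit is turned by roughly 8°, and its surroundings are clear.

```bash
cat >> h.py <<'E'
def blobs(cam,im):
    hsv=cv2.cvtColor(im,cv2.COLOR_BGR2HSV).astype(int); H,S,V=hsv[...,0],hsv[...,1],hsv[...,2]
    o={}
    for n,lo,hi,z,g in(("dial",6,18,.097,(.46,-.01)),("btn",60,90,.073,(.48,-.1))):
        m=((H>=lo)&(H<=hi)&(S>140)&(V>60)).astype(np.uint8)
        k,l,st,ce=cv2.connectedComponentsWithStats(m)
        gp=w2pix(cam,np.r_[g,z]); c=[(np.hypot(*(ce[i]-gp)),i) for i in range(1,k) if st[i,4]>8]
        if c:
            i=min(c)[1]; o[n]=(pix2plane(cam,ce[i],z).round(4),ce[i].round(1),st[i,4])
    return o
E
python3 - <<'E'
from h import *
for c in("top","side"):
  im=snapshot(c); b=blobs(c,im); print(c,b)
  if c=="top":
    d=b["dial"][0]-b["btn"][0]; print("yaw",np.degrees(np.arctan2(-d[0],d[1])),np.linalg.norm(d[:2]))
    u,v=b["dial"][1].astype(int); cv2.imwrite("pics/c.png",cv2.resize(im[v-30:v+45,u-35:u+65],(800,600),interpolation=2))
from scipy.spatial.transform import Rotation as R
print(R.from_rotvec(status.get_state()["tool_rot"]).as_matrix().round(3))
E
```

```text
top {'dial': (array([ 0.4736, -0.012 ,  0.097 ]), array([257.7, 205.9]), np.int32(109))}Traceback (most recent call last):
  File "<stdin>", line 5, in <module>
KeyError: 'btn'
```

```bash
sed -i 's/(S>140)&(V>60)/(S>(140 if n=="dial" else 80))\&(V>40)/; s/"btn",60,90/"btn",50,95/' h.py
python3 - <<'E'
from h import *
for c in("top","side"):
  im=snapshot(c); b=blobs(c,im); print(c,b)
  if len(b)>1: d=b["dial"][0]-b["btn"][0]; print("yaw",np.degrees(np.arctan2(-d[0],d[1])),np.linalg.norm(d[:2]))
  if c=="top":
    u,v=b["dial"][1].astype(int); cv2.imwrite("pics/c.png",cv2.resize(im[v-30:v+45,u-35:u+65],(800,600),interpolation=2))
from scipy.spatial.transform import Rotation as R
print(R.from_rotvec(status.get_state()["tool_rot"]).as_matrix().round(3))
E
```

```text
top {'dial': (array([ 0.4735, -0.0121,  0.097 ]), array([257.8, 205.9]), np.int32(112)), 'btn': (array([ 0.4879, -0.1006,  0.073 ]), array([290.6, 202. ]), np.int32(75))}
yaw 9.241712486028636 0.08966387232324956
side {'dial': (array([ 0.4723, -0.0109,  0.097 ]), array([235.8, 194.8]), np.int32(74)), 'btn': (array([ 0.4856, -0.1062,  0.073 ]), array([250.8, 224. ]), np.int32(90))}
yaw 7.944843277653668 0.09622359378031979
[[ 0.925  0.381 -0.   ]
 [ 0.381 -0.925 -0.   ]
 [-0.     0.    -1.   ]]
```

View pics/c.png

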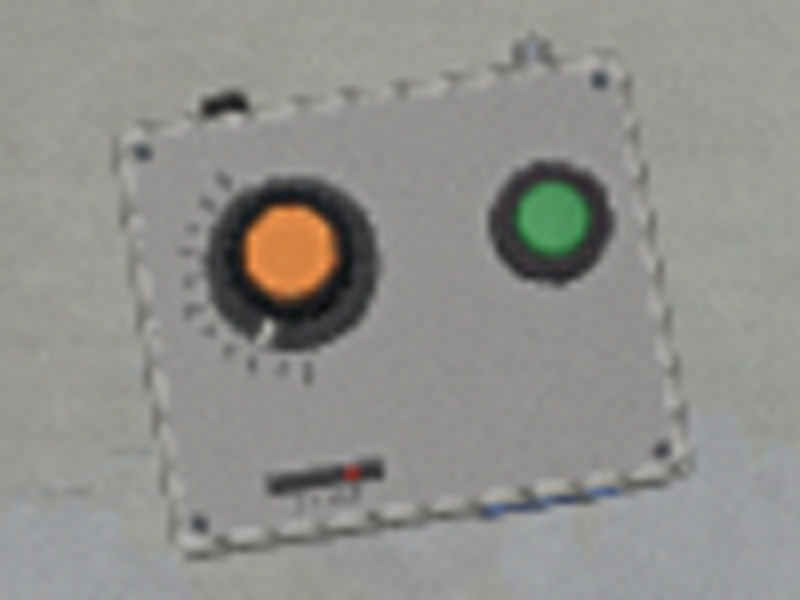

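Dial axis is near (0.473, -0.012), the unit's yaw is about +9°, and the pointer is about 28° clockwise of the zero tick, so at click 2. The image crop shows dial centre (293,263), pointer (267,332) and zero tick (308,372). Moving over the dial.

Emit:
drive_tool(
  series=[
    {"translation":[0.0433,-0.0384,0],"dr":[0,0,0],"claw":80},
    {"translation":[0.0433,-0.0384,0],"dr":[0,0,0],"claw":80},
    {"translation":[0.0433,-0.0384,0],"dr":[0,0,0],"claw":80},
    {"translation":[0.0433,-0.0384,0],"dr":[0,0,0],"claw":80},
    {"translation":[0.0433,-0.0384,0],"dr":[0,0,0],"claw":80},
  ],
  newtons=30,
)

```text
time_s: 1.78
tool_pos: [0.3467, -0.2701, 0.2057]
tool_rot: [3.081, 0.609, 0.001]
contact_force: [0.2, 0.1, -0.1]
finger_gap: 0.0643
grip_force: 0.0
```

Emit:
drive_tool(
  series=[
    {"translation":[0.0433,-0.0384,0],"dr":[0,0,0],"claw":80},
    {"translation":[0.0433,-0.0384,0],"dr":[0,0,0],"claw":80},
    {"translation":[0.0433,-0.0384,0],"dr":[0,0,0],"claw":80},
    {"translation":[0.0433,-0.0384,0],"dr":[0,0,0],"claw":80},
    {"translation":[0.0433,-0.0384,0],"dr":[0,0,0],"claw":80},
  ],
)

```text
time_s: 2.4
tool_pos: [0.4739, -0.0099, 0.2059]
tool_rot: [3.081, 0.61, 0.002]
contact_force: [-0.3, -0.6, -0.3]
finger_gap: 0.0645
grip_force: 0.0
```

Emit:
drive_tool(
  series=[
    {"translation":[0,0,0.01],"dr":[0,0,-0.18],"claw":80},
    {"translation":[0,0,0.01],"dr":[0,0,-0.18],"claw":80},
    {"translation":[0,0,0.01],"dr":[0,0,-0.18],"claw":80},
    {"translation":[0,0,0.01],"dr":[0,0,-0.18],"claw":80},
    {"translation":[0,0,0.01],"dr":[0,0,-0.18],"claw":80},
  ],
)

```text
time_s: 3.02
tool_pos: [0.4732, -0.0116, 0.1552]
tool_rot: [2.504, 1.897, 0.0]
contact_force: [-0.4, -0.7, -0.7]
finger_gap: 0.0645
grip_force: 0.0
```

```bash
cat >> h.py <<'E'
from scipy.spatial.transform import Rotation as R
def rep(tgt=None):
    s=status.get_state(); M=R.from_rotvec(s["tool_rot"]).as_matrix()
    yaw=np.arctan2(M[1,0],M[0,0])
    print("t",round(s["time_s"],2),"pos",s["tool_pos"].round(4),"yaw",round(yaw,4),"tilt",M[2].round(4),"q6",s["joints"][5].round(3),"F",s["contact_force"].round(2),"T",s["ft_torque"].round(3),"gap",round(s["finger_gap"],4),"grip",round(s["grip_force"],1))
    if tgt is not None: print("tool move",(M.T@(np.array(tgt)-s["tool_pos"])).round(4))
E
python3 -c "
from h import *
rep((.473,-.0117,.066))"
```

```text
t 3.02 pos [ 0.4732 -0.0116  0.1552] yaw 1.2969 tilt [ 0.e+00  2.e-04 -1.e+00] q6 0.066 F [-0.35 -0.67 -0.74] T [-0.063 -0.045  0.017] gap 0.0645 grip 0.0
tool move [-0.0001 -0.0002  0.0892]
```

Emit:
drive_tool(
  series=[
    {"translation":[0,0,0.04],"dr":[0,0,0],"claw":80},
    {"translation":[0,0,0.03],"dr":[0,0,0],"claw":80},
    {"translation":[0,0,0.0185],"dr":[0,0,0],"claw":80},
    {"translation":[0,0,0],"dr":[0,0,0],"claw":80},
  ],
)

```text
time_s: 3.52
tool_pos: [0.4715, -0.0114, 0.0655]
tool_rot: [-2.507, -1.888, 0.004]
contact_force: [-0.6, 1.0, 0.7]
finger_gap: 0.0648
grip_force: 0.0
```

Emit:
drive_tool(
  series=[
    {"translation":[0,0,0],"dr":[0,0,0],"claw":255},
    {"translation":[0,0,0],"dr":[0,0,0],"claw":255},
    {"translation":[0,0,0],"dr":[0,0,0],"claw":255},
    {"translation":[0,0,0],"dr":[0,0,0],"claw":255},
  ],
  newtons=35,
)

```text
time_s: 4.03
tool_pos: [0.4727, -0.0115, 0.0679]
tool_rot: [-2.509, -1.889, 0.001]
contact_force: [-3.5, 1.6, 6.3]
finger_gap: 0.0416
grip_force: 35.0
```

```bash
python3 -c "
from h import *
rep()"
```

```text
t 4.03 pos [ 0.4727 -0.0115  0.0679] yaw 1.2909 tilt [ 0.e+00 -9.e-04 -1.e+00] q6 0.072 F [-3.5   1.58  6.26] T [ 0.176  0.703 -0.009] gap 0.0416 grip 35.0
```

Emit:
drive_tool(
  series=[
    {"translation":[0,0,0],"dr":[0,0,-0.1],"claw":255},
    {"translation":[0,0,0],"dr":[0,0,-0.1],"claw":255},
    {"translation":[0,0,0],"dr":[0,0,-0.1],"claw":255},
    {"translation":[0,0,0],"dr":[0,0,0],"claw":255},
  ],
)

```text
time_s: 4.53
tool_pos: [0.4728, -0.0115, 0.0679]
tool_rot: [-2.198, -2.243, 0.0]
contact_force: [-3.9, 0.8, 5.7]
finger_gap: 0.0413
grip_force: 35.0
```

```bash
python3 -c "
from h import *
rep()"
```

```text
t 4.53 pos [ 0.4728 -0.0115  0.0679] yaw 1.5909 tilt [ 4.e-04 -7.e-04 -1.e+00] q6 -0.228 F [-3.88  0.82  5.67] T [ 0.177  0.661 -0.135] gap 0.0413 grip 35.0
```

Emit:
drive_tool(
  series=[
    {"translation":[0,0,0],"dr":[0,0,-0.1],"claw":255},
    {"translation":[0,0,0],"dr":[0,0,-0.1],"claw":255},
    {"translation":[0,0,0],"dr":[0,0,-0.1],"claw":255},
    {"translation":[0,0,0],"dr":[0,0,0],"claw":255},
  ],
)

```text
time_s: 5.03
tool_pos: [0.4728, -0.0115, 0.0679]
tool_rot: [-1.839, -2.546, -0.0]
contact_force: [-4.6, 0.5, 5.6]
finger_gap: 0.0415
grip_force: 35.0
```

```bash
python3 -c "
from h import *
rep()"
```

```text
t 5.03 pos [ 0.4728 -0.0115  0.0679] yaw 1.8903 tilt [ 6.e-04 -4.e-04 -1.e+00] q6 -0.528 F [-4.62  0.51  5.59] T [ 0.113  0.627 -0.321] gap 0.0415 grip 35.0
```

Emit:
drive_tool(
  series=[
    {"translation":[0,0,0],"dr":[0,0,-0.08],"claw":255},
    {"translation":[0,0,0],"dr":[0,0,0],"claw":255},
  ],
)

```text
time_s: 5.28
tool_pos: [0.4728, -0.0115, 0.0679]
tool_rot: [-1.736, -2.617, -0.0]
contact_force: [-3.3, 0.3, 6.8]
finger_gap: 0.0412
grip_force: 35.0
```

```bash
python3 -c "
from h import *
rep()"
```

```text
t 5.28 pos [ 0.4728 -0.0115  0.0679] yaw 1.97 tilt [ 7.e-04 -4.e-04 -1.e+00] q6 -0.607 F [-3.32  0.26  6.81] T [ 0.168  0.613 -0.322] gap 0.0412 grip 35.0
```

Emit:
drive_tool(
  series=[
    {"translation":[0,0,0],"dr":[0,0,-0.08],"claw":255},
    {"translation":[0,0,0],"dr":[0,0,0],"claw":255},
  ],
)

```text
time_s: 5.52
tool_pos: [0.4728, -0.0115, 0.0679]
tool_rot: [-1.63, -2.685, -0.0]
contact_force: [-3.3, 0.6, 5.9]
finger_gap: 0.0415
grip_force: 35.0
```

```bash
python3 -c "
from h import *
rep()"
```

```text
t 5.53 pos [ 0.4728 -0.0115  0.0679] yaw 2.0504 tilt [ 7.e-04 -3.e-04 -1.e+00] q6 -0.688 F [-3.33  0.57  5.92] T [ 0.133  0.598 -0.299] gap 0.0415 grip 35.0
```

Emit:
drive_tool(
  series=[
    {"translation":[0,0,0],"dr":[0,0,-0.08],"claw":255},
    {"translation":[0,0,0],"dr":[0,0,0],"claw":255},
  ],
)

```text
time_s: 5.78
tool_pos: [0.4728, -0.0115, 0.0679]
tool_rot: [-1.521, -2.748, -0.0]
contact_force: [-3.1, 1.7, 5.6]
finger_gap: 0.0415
grip_force: 35.0
```

```bash
python3 -c "
from h import *
rep()"
```

```text
t 5.78 pos [ 0.4728 -0.0115  0.0679] yaw 2.1302 tilt [ 7.e-04 -2.e-04 -1.e+00] q6 -0.767 F [-3.13  1.68  5.61] T [ 0.195  0.639 -0.271] gap 0.0415 grip 35.0
```

Emit:
drive_tool(
  series=[
    {"translation":[0,0,0],"dr":[0,0,-0.1],"claw":255},
    {"translation":[0,0,0],"dr":[0,0,0],"claw":255},
  ],
)

```text
time_s: 6.02
tool_pos: [0.4729, -0.0115, 0.0679]
tool_rot: [-1.382, -2.82, -0.0]
contact_force: [-3.7, 0.8, 6.2]
finger_gap: 0.0418
grip_force: 35.0
```

```bash
python3 -c "
from h import *
rep()"
```

```text
t 6.03 pos [ 0.4729 -0.0115  0.0679] yaw 2.2302 tilt [ 7.e-04 -1.e-04 -1.e+00] q6 -0.867 F [-3.71  0.78  6.19] T [ 0.147  0.557 -0.344] gap 0.0418 grip 35.0
```

Emit:
drive_tool(
  series=[
    {"translation":[0,0,0],"dr":[0,0,-0.1],"claw":255},
    {"translation":[0,0,0],"dr":[0,0,0],"claw":255},
  ],
)

```text
time_s: 6.28
tool_pos: [0.4728, -0.0114, 0.0679]
tool_rot: [-1.239, -2.886, -0.0]
contact_force: [-4.0, 0.7, 6.1]
finger_gap: 0.0418
grip_force: 35.0
```

```bash
python3 -c "
from h import *
rep()"
```

```text
t 6.28 pos [ 0.4728 -0.0114  0.0679] yaw 2.3305 tilt [ 8.e-04 -0.e+00 -1.e+00] q6 -0.968 F [-4.02  0.67  6.11] T [ 0.18   0.542 -0.363] gap 0.0418 grip 35.0
```

Emit:
drive_tool(
  series=[
    {"translation":[0,0,0],"dr":[0,0,-0.1],"claw":255},
    {"translation":[0,0,0],"dr":[0,0,0],"claw":255},
  ],
)

```text
time_s: 6.52
tool_pos: [0.4728, -0.0114, 0.0679]
tool_rot: [-1.094, -2.944, -0.001]
contact_force: [-2.9, 1.5, 6.3]
finger_gap: 0.0419
grip_force: 35.0
```

```bash
python3 -c "
from h import *
rep()"
```

```text
t 6.53 pos [ 0.4728 -0.0114  0.0679] yaw 2.4302 tilt [ 7.e-04  1.e-04 -1.e+00] q6 -1.067 F [-2.89  1.49  6.29] T [ 0.201  0.548 -0.383] gap 0.0419 grip 35.0
```

Emit:
drive_tool(
  series=[
    {"translation":[0,0,0],"dr":[0,0,-0.1],"claw":255},
    {"translation":[0,0,0],"dr":[0,0,0],"claw":255},
  ],
)

```text
time_s: 6.78
tool_pos: [0.4729, -0.0114, 0.0679]
tool_rot: [-0.946, -2.995, -0.001]
contact_force: [-4.5, 1.2, 6.0]
finger_gap: 0.0415
grip_force: 35.0
```

```bash
python3 -c "
from h import *
rep()"
```

```text
t 6.78 pos [ 0.4729 -0.0114  0.0679] yaw 2.53 tilt [ 7.e-04  3.e-04 -1.e+00] q6 -1.167 F [-4.49  1.24  6.05] T [ 0.188  0.528 -0.388] gap 0.0415 grip 35.0
```

Emit:
drive_tool(
  series=[
    {"translation":[0,0,0],"dr":[0,0,-0.1],"claw":255},
    {"translation":[0,0,0],"dr":[0,0,0],"claw":255},
  ],
)

```text
time_s: 7.02
tool_pos: [0.4729, -0.0114, 0.0679]
tool_rot: [-0.795, -3.039, -0.001]
contact_force: [-3.9, 1.5, 5.7]
finger_gap: 0.0415
grip_force: 35.0
```

```bash
python3 -c "
from h import *
rep()"
```

```text
t 7.03 pos [ 0.4729 -0.0114  0.0679] yaw 2.6298 tilt [ 8.e-04  4.e-04 -1.e+00] q6 -1.267 F [-3.91  1.52  5.66] T [ 0.127  0.543 -0.411] gap 0.0415 grip 35.0
```

Emit:
drive_tool(
  series=[
    {"translation":[0,0,0],"dr":[0,0,-0.1],"claw":255},
    {"translation":[0,0,0],"dr":[0,0,0],"claw":255},
  ],
)

```text
time_s: 7.28
tool_pos: [0.4728, -0.0114, 0.0679]
tool_rot: [-0.642, -3.075, -0.001]
contact_force: [-2.9, 1.3, 4.9]
finger_gap: 0.0414
grip_force: 35.0
```

```bash
python3 -c "
from h import *
rep()"
```

```text
t 7.28 pos [ 0.4728 -0.0114  0.0679] yaw 2.7296 tilt [ 8.e-04  6.e-04 -1.e+00] q6 -1.367 F [-2.89  1.27  4.95] T [ 0.247  0.546 -0.5  ] gap 0.0414 grip 35.0
```

Emit:
drive_tool(
  series=[
    {"translation":[0,0,0],"dr":[0,0,-0.07],"claw":255},
    {"translation":[0,0,0],"dr":[0,0,0],"claw":255},
  ],
)

```text
time_s: 7.52
tool_pos: [0.4729, -0.0114, 0.0679]
tool_rot: [-0.535, -3.095, -0.001]
contact_force: [-3.6, 1.1, 6.8]
finger_gap: 0.0414
grip_force: 35.0
```

```bash
python3 -c "
from h import *
rep()
im=snapshot('top')
print(status.get_state()['ft_torque'])
snapshot('side');print(status.get_state()['ft_torque'])"
```

```text
t 7.53 pos [ 0.4729 -0.0114  0.0679] yaw 2.7992 tilt [ 6.e-04  7.e-04 -1.e+00] q6 -1.437 F [-3.63  1.14  6.81] T [ 0.251  0.545 -0.577] gap 0.0414 grip 35.0
[ 0.1895457   0.59354307 -0.55758786]
[ 0.1988747   0.56967447 -0.56991595]
```

Moment 0.57 N·m still climbing at 0.6 N·m/rad, so the dial is at its stop. Now turning clockwise: unwind first, then fine steps.

Emit:
drive_tool(
  series=[
    {"translation":[0,0,0],"dr":[0,0,0.12],"claw":255},
    {"translation":[0,0,0],"dr":[0,0,0.12],"claw":255},
    {"translation":[0,0,0],"dr":[0,0,0.12],"claw":255},
    {"translation":[0,0,0],"dr":[0,0,0.12],"claw":255},
    {"translation":[0,0,0],"dr":[0,0,0.12],"claw":255},
  ],
)

```text
time_s: 8.25
tool_pos: [0.4728, -0.0115, 0.0679]
tool_rot: [-1.43, -2.796, -0.0]
contact_force: [-2.5, 1.1, 5.9]
finger_gap: 0.0413
grip_force: 35.0
```

Emit:
drive_tool(
  series=[
    {"translation":[0,0,0],"dr":[0,0,0.12],"claw":255},
    {"translation":[0,0,0],"dr":[0,0,0.12],"claw":255},
    {"translation":[0,0,0],"dr":[0,0,0.12],"claw":255},
    {"translation":[0,0,0],"dr":[0,0,0.04],"claw":255},
    {"translation":[0,0,0],"dr":[0,0,0],"claw":255},
  ],
)

```text
time_s: 8.88
tool_pos: [0.4728, -0.0115, 0.0679]
tool_rot: [-1.951, -2.461, 0.0]
contact_force: [-4.1, 0.4, 6.6]
finger_gap: 0.0415
grip_force: 35.0
```

```bash
cat >> h.py <<'E'
def avg(n=4):
    Y,T,F=[],[],[]
    for i in range(n):
        s=status.get_state(); M=R.from_rotvec(s["tool_rot"]).as_matrix()
        Y.append(np.arctan2(M[1,0],M[0,0])); T.append(s["ft_torque"][2]); F.append(s["contact_force"])
        if i<n-1: snapshot("top")
    y,t=np.mean(Y),np.mean(T)
    print("t",round(s["time_s"],2),"yaw %.3f M %.3f +-%.3f phi %.3f clicks~ %.2f"%(y,t,np.std(T),1.84-y,(1.84-y-t/.6)/np.radians(15)),np.mean(F,0).round(1),round(s["finger_gap"],4))
E
python3 -c "
from h import *
avg()"
```

```text
t 9.03 yaw 1.801 M 0.005 +-0.016 phi 0.039 clicks~ 0.12 [-3.7  0.7  6.4] 0.0416
```

Emit:
drive_tool(
  series=[
    {"translation":[0,0,0],"dr":[0,0,0.1],"claw":255},
    {"translation":[0,0,0],"dr":[0,0,0.1],"claw":255},
    {"translation":[0,0,0],"dr":[0,0,0.1],"claw":255},
    {"translation":[0,0,0],"dr":[0,0,0.1],"claw":255},
    {"translation":[0,0,0],"dr":[0,0,0],"claw":255},
  ],
)

```text
time_s: 9.65
tool_pos: [0.4727, -0.0115, 0.0679]
tool_rot: [-2.401, -2.025, 0.001]
contact_force: [-3.6, 0.6, 5.6]
finger_gap: 0.0414
grip_force: 35.0
```

```bash
sed -i 's/1\.84/1.81/g' h.py; python3 -c "
from h import *
avg()"
```

```text
t 9.8 yaw 1.402 M 0.233 +-0.033 phi 0.408 clicks~ 0.08 [-3.8  0.8  5.6] 0.0413
```

Emit:
drive_tool(
  series=[
    {"translation":[0,0,0],"dr":[0,0,0.08],"claw":255},
    {"translation":[0,0,0],"dr":[0,0,0],"claw":255},
  ],
)

```text
time_s: 10.05
tool_pos: [0.4727, -0.0114, 0.0679]
tool_rot: [-2.48, -1.928, 0.001]
contact_force: [-3.5, 1.1, 6.3]
finger_gap: 0.0417
grip_force: 35.0
```

```bash
python3 -c "
from h import *
avg()"
```

```text
t 10.2 yaw 1.322 M 0.289 +-0.027 phi 0.488 clicks~ 0.02 [-3.7  1.2  6.1] 0.0411
```

Emit:
drive_tool(
  series=[
    {"translation":[0,0,0],"dr":[0,0,0.08],"claw":255},
    {"translation":[0,0,0],"dr":[0,0,0],"claw":255},
  ],
)

```text
time_s: 10.45
tool_pos: [0.4727, -0.0115, 0.0679]
tool_rot: [-2.555, -1.827, 0.001]
contact_force: [-3.8, 1.5, 6.6]
finger_gap: 0.0415
grip_force: 35.0
```

```bash
python3 -c "
from h import *
avg()"
```

```text
t 10.6 yaw 1.242 M 0.300 +-0.012 phi 0.568 clicks~ 0.26 [-3.4  1.1  6. ] 0.0417
```

Emit:
drive_tool(
  series=[
    {"translation":[0,0,0],"dr":[0,0,0.06],"claw":255},
    {"translation":[0,0,0],"dr":[0,0,0],"claw":255},
  ],
)

```text
time_s: 10.85
tool_pos: [0.4727, -0.0115, 0.0679]
tool_rot: [-2.608, -1.75, 0.001]
contact_force: [-3.5, 1.0, 5.8]
finger_gap: 0.0416
grip_force: 35.0
```

```bash
python3 -c "
from h import *
avg()"
```

```text
t 11.0 yaw 1.182 M 0.351 +-0.016 phi 0.628 clicks~ 0.16 [-3.8  1.   6. ] 0.0414
```

Emit:
drive_tool(
  series=[
    {"translation":[0,0,0],"dr":[0,0,0.06],"claw":255},
    {"translation":[0,0,0],"dr":[0,0,0],"claw":255},
  ],
)

```text
time_s: 11.25
tool_pos: [0.4727, -0.0115, 0.0678]
tool_rot: [-2.66, -1.671, 0.001]
contact_force: [-3.6, 1.3, 6.2]
finger_gap: 0.0411
grip_force: 35.0
```

```bash
python3 -c "
from h import *
avg()"
```

```text
t 11.4 yaw 1.122 M 0.224 +-0.032 phi 0.688 clicks~ 1.20 [-3.8  1.1  6. ] 0.0414
```

Emit:
drive_tool(
  series=[
    {"translation":[0,0,0],"dr":[0,0,0.06],"claw":255},
    {"translation":[0,0,0],"dr":[0,0,0],"claw":255},
  ],
)

```text
time_s: 11.65
tool_pos: [0.4727, -0.0115, 0.0679]
tool_rot: [-2.709, -1.59, 0.001]
contact_force: [-3.8, 0.5, 6.6]
finger_gap: 0.0416
grip_force: 35.0
```

```bash
python3 -c "
from h import *
avg()"
```

```text
t 11.8 yaw 1.062 M 0.282 +-0.010 phi 0.748 clicks~ 1.06 [-3.8  1.   6. ] 0.0417
```

Emit:
drive_tool(
  series=[
    {"translation":[0,0,0],"dr":[0,0,0.06],"claw":255},
    {"translation":[0,0,0],"dr":[0,0,0],"claw":255},
  ],
)

```text
time_s: 12.05
tool_pos: [0.4727, -0.0115, 0.0678]
tool_rot: [-2.755, -1.508, 0.001]
contact_force: [-4.3, 1.3, 5.6]
finger_gap: 0.0411
grip_force: 35.0
```

```bash
python3 -c "
from h import *
avg()"
```

```text
t 12.2 yaw 1.002 M 0.297 +-0.026 phi 0.808 clicks~ 1.19 [-3.4  1.2  5.7] 0.0411
```

Emit:
drive_tool(
  series=[
    {"translation":[0,0,0],"dr":[0,0,0.06],"claw":255},
    {"translation":[0,0,0],"dr":[0,0,0],"claw":255},
  ],
)

```text
time_s: 12.45
tool_pos: [0.4727, -0.0114, 0.0679]
tool_rot: [-2.799, -1.425, 0.001]
contact_force: [-3.8, 1.4, 5.8]
finger_gap: 0.0416
grip_force: 35.0
```

```bash
python3 -c "
from h import *
avg()"
```

```text
t 12.6 yaw 0.942 M 0.300 +-0.028 phi 0.868 clicks~ 1.40 [-3.5  0.9  5.8] 0.0415
```

Emit:
drive_tool(
  series=[
    {"translation":[0,0,0],"dr":[0,0,0.06],"claw":255},
    {"translation":[0,0,0],"dr":[0,0,0],"claw":255},
  ],
)

```text
time_s: 12.85
tool_pos: [0.4727, -0.0115, 0.0678]
tool_rot: [-2.841, -1.341, 0.001]
contact_force: [-2.8, 0.7, 6.3]
finger_gap: 0.0415
grip_force: 35.0
```

```bash
python3 -c "
from h import *
avg()"
```

```text
t 13.0 yaw 0.882 M 0.299 +-0.087 phi 0.928 clicks~ 1.64 [-3.8  0.6  5.8] 0.0411
```

Emit:
drive_tool(
  series=[
    {"translation":[0,0,0],"dr":[0,0,0.06],"claw":255},
    {"translation":[0,0,0],"dr":[0,0,0],"claw":255},
  ],
)

```text
time_s: 13.25
tool_pos: [0.4727, -0.0115, 0.0679]
tool_rot: [-2.88, -1.254, 0.001]
contact_force: [-4.2, 0.2, 6.1]
finger_gap: 0.0415
grip_force: 35.0
```

```bash
python3 -c "
from h import *
avg()"
```

```text
t 13.4 yaw 0.822 M 0.236 +-0.008 phi 0.988 clicks~ 2.27 [-3.8  1.   6.2] 0.0415
```

Emit:
drive_tool(
  series=[
    {"translation":[0,0,0],"dr":[0,0,0.07],"claw":255},
    {"translation":[0,0,0],"dr":[0,0,0.06],"claw":255},
    {"translation":[0,0,0],"dr":[0,0,0],"claw":255},
  ],
)

```text
time_s: 13.78
tool_pos: [0.4727, -0.0114, 0.0679]
tool_rot: [-2.955, -1.065, 0.001]
contact_force: [-3.7, 0.6, 6.1]
finger_gap: 0.041
grip_force: 35.0
```

```bash
python3 -c "
from h import *
avg()"
```

```text
t 13.93 yaw 0.692 M 0.336 +-0.022 phi 1.118 clicks~ 2.13 [-3.4  1.4  6. ] 0.0414
```

Emit:
drive_tool(
  series=[
    {"translation":[0,0,0],"dr":[0,0,0.06],"claw":255},
    {"translation":[0,0,0],"dr":[0,0,0.06],"claw":255},
    {"translation":[0,0,0],"dr":[0,0,0],"claw":255},
  ],
)

```text
time_s: 14.3
tool_pos: [0.4727, -0.0114, 0.0678]
tool_rot: [-3.014, -0.886, 0.001]
contact_force: [-3.2, 0.4, 6.6]
finger_gap: 0.0413
grip_force: 35.0
```

```bash
python3 -c "
from h import *
avg()"
```

```text
t 14.45 yaw 0.572 M 0.262 +-0.023 phi 1.238 clicks~ 3.06 [-3.7  0.7  6.4] 0.0413
```

Emit:
drive_tool(
  series=[
    {"translation":[0,0,0],"dr":[0,0,0.06],"claw":255},
    {"translation":[0,0,0],"dr":[0,0,0.06],"claw":255},
    {"translation":[0,0,0],"dr":[0,0,0],"claw":255},
  ],
)

```text
time_s: 14.82
tool_pos: [0.4727, -0.0114, 0.0679]
tool_rot: [-3.062, -0.704, 0.001]
contact_force: [-3.5, 1.2, 6.1]
finger_gap: 0.0414
grip_force: 35.0
```

```bash
python3 -c "
from h import *
avg()"
```

```text
t 14.97 yaw 0.452 M 0.328 +-0.016 phi 1.358 clicks~ 3.10 [-3.8  1.1  5.8] 0.0414
```

Emit:
drive_tool(
  series=[
    {"translation":[0,0,0],"dr":[0,0,0.06],"claw":255},
    {"translation":[0,0,0],"dr":[0,0,0],"claw":255},
  ],
)

```text
time_s: 15.22
tool_pos: [0.4727, -0.0114, 0.0679]
tool_rot: [-3.081, -0.612, 0.001]
contact_force: [-5.3, 1.4, 6.6]
finger_gap: 0.0413
grip_force: 35.0
```

```bash
python3 -c "
from h import *
avg()"
```

```text
t 15.38 yaw 0.392 M 0.344 +-0.032 phi 1.418 clicks~ 3.23 [-4.3  1.7  6.3] 0.0412
```

Three clicks done and the fourth is close, at phi ≈ 1.45.

Emit:
drive_tool(
  series=[
    {"translation":[0,0,0],"dr":[0,0,0.06],"claw":255},
    {"translation":[0,0,0],"dr":[0,0,0],"claw":255},
  ],
)

```text
time_s: 15.62
tool_pos: [0.4727, -0.0114, 0.0679]
tool_rot: [-3.098, -0.519, 0.001]
contact_force: [-4.8, 1.1, 6.2]
finger_gap: 0.0416
grip_force: 35.0
```

```bash
python3 -c "
from h import *
avg()"
```

```text
t 15.78 yaw 0.332 M 0.231 +-0.026 phi 1.478 clicks~ 4.18 [-3.6  1.1  5.9] 0.0415
```

Emit:
drive_tool(
  series=[
    {"translation":[0,0,0],"dr":[0,0,0.04],"claw":255},
    {"translation":[0,0,0],"dr":[0,0,0],"claw":255},
  ],
)

```text
time_s: 16.02
tool_pos: [0.4727, -0.0114, 0.0678]
tool_rot: [-3.108, -0.457, 0.001]
contact_force: [-3.4, 1.9, 5.2]
finger_gap: 0.0411
grip_force: 35.0
```

```bash
python3 -c "
from h import *
avg(6); print(status.get_state()['joints'])"
```

```text
t 16.27 yaw 0.292 M 0.251 +-0.025 phi 1.518 clicks~ 4.20 [-3.7  1.1  6. ] 0.0415
[-2.07435776e-01  1.58961181e-01  1.91228895e+00 -4.02337172e-05
  1.07128847e+00  1.07145890e+00]
```

Fourth click taken. Relax the twist by 0.42 rad, then let go and lift off.

Emit:
drive_tool(
  series=[
    {"translation":[0,0,0],"dr":[0,0,-0.14],"claw":255},
    {"translation":[0,0,0],"dr":[0,0,-0.14],"claw":255},
    {"translation":[0,0,0],"dr":[0,0,-0.13],"claw":255},
    {"translation":[0,0,0],"dr":[0,0,0],"claw":255},
  ],
)

```text
time_s: 16.77
tool_pos: [0.4727, -0.0114, 0.0678]
tool_rot: [-2.95, -1.08, 0.001]
contact_force: [-2.6, 0.8, 5.6]
finger_gap: 0.0414
grip_force: 35.0
```

```bash
python3 -c "
from h import *
avg()"
```

```text
t 16.93 yaw 0.701 M 0.016 +-0.021 phi 1.109 clicks~ 4.13 [-3.8  1.3  5.8] 0.0413
```

Emit:
drive_tool(
  series=[
    {"translation":[0,0,0],"dr":[0,0,0],"claw":80},
    {"translation":[0,0,0],"dr":[0,0,0],"claw":80},
    {"translation":[0,0,0],"dr":[0,0,0],"claw":80},
    {"translation":[0,0,0],"dr":[0,0,0],"claw":80},
  ],
)

```text
time_s: 17.42
tool_pos: [0.4732, -0.0117, 0.0669]
tool_rot: [2.951, 1.078, 0.0]
contact_force: [0.1, 0.2, -0.3]
finger_gap: 0.0641
grip_force: 0.0
```

Emit:
drive_tool(
  series=[
    {"translation":[0,0,-0.02],"dr":[0,0,0],"claw":80},
    {"translation":[0,0,-0.05],"dr":[0,0,0],"claw":80},
    {"translation":[0,0,-0.03],"dr":[0,0,0],"claw":80},
    {"translation":[0,0,0],"dr":[0,0,0],"claw":80},
  ],
)

```text
time_s: 17.92
tool_pos: [0.4755, -0.0122, 0.1696]
tool_rot: [2.947, 1.077, 0.009]
contact_force: [-0.5, -0.1, 0.1]
finger_gap: 0.0644
grip_force: 0.0
```

```bash
python3 -c "
from h import *
rep((.473-.035,-.28,.168))"
```

```text
t 17.93 pos [ 0.4755 -0.0122  0.1696] yaw 0.7008 tilt [ 0.0041  0.0052 -1.    ] q6 0.662 F [-0.51 -0.1   0.12] T [ 0.016 -0.014  0.062] gap 0.0644 grip 0.0
tool move [-0.2014  0.1805  0.0018]
```

Emit:
drive_tool(
  series=[
    {"translation":[-0.053,0.018,0],"dr":[0,0,0],"claw":255},
    {"translation":[-0.053,0.018,0],"dr":[0,0,0],"claw":255},
    {"translation":[-0.053,0.018,0],"dr":[0,0,0],"claw":255},
    {"translation":[-0.053,0.018,0],"dr":[0,0,0],"claw":255},
    {"translation":[-0.053,0.018,0],"dr":[0,0,0],"claw":255},
  ],
  newtons=10,
)

```text
time_s: 18.55
tool_pos: [0.3267, -0.2517, 0.1651]
tool_rot: [-2.948, -1.078, 0.001]
contact_force: [0.7, 0.7, -0.0]
finger_gap: 0.0178
grip_force: 0.0
```

```bash
python3 - <<'E'
from h import *
im=snapshot("top"); u,v=258,206
print(blobs("top",im))
cv2.imwrite("pics/d.png",cv2.resize(im[v-30:v+45,u-35:u+65],(800,600),interpolation=2))
rep((.4870,-.1015,.10))
E
```

```text
{'dial': (array([ 0.4733, -0.0121,  0.097 ]), array([257.7, 206. ]), np.int32(114)), 'btn': (array([ 0.488 , -0.1007,  0.073 ]), array([290.6, 201.9]), np.int32(74))}
t 18.6 pos [ 0.3236 -0.2575  0.1654] yaw 0.6952 tilt [-5.5e-03 -6.0e-04 -1.0e+00] q6 -0.0 F [-1.79 -4.17 -0.43] T [-0.155  0.098  0.049] gap 0.0139 grip 0.0
tool move [ 0.2258 -0.0151  0.0642]
```

View pics/d.png

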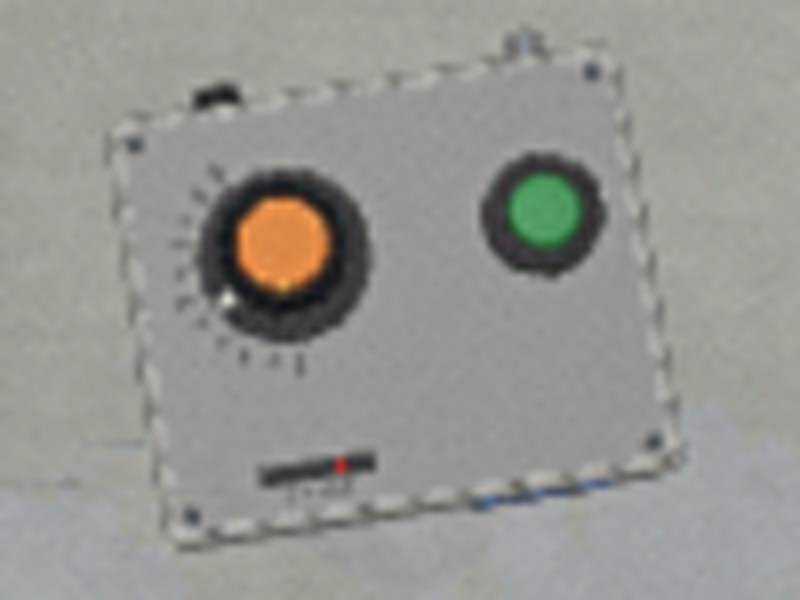

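The pointer is now at (228,298), about 61° clockwise of zero, so the dial is at click 4. Next, the button at (0.487, -0.1007).

Emit:
drive_tool(
  series=[
    {"translation":[0.056,-0.004,0],"dr":[0,0,0],"claw":255},
    {"translation":[0.056,-0.004,0],"dr":[0,0,0],"claw":255},
    {"translation":[0.056,-0.004,0],"dr":[0,0,0],"claw":255},
    {"translation":[0.056,-0.004,0],"dr":[0,0,0],"claw":255},
    {"translation":[0,0,0.04],"dr":[0,0,0],"claw":255},
  ],
)

```text
time_s: 19.23
tool_pos: [0.4939, -0.0924, 0.1278]
tool_rot: [2.945, 1.085, 0.009]
contact_force: [0.2, -0.7, -1.0]
finger_gap: 0.0003
grip_force: 0.0
```

Emit:
drive_tool(
  series=[
    {"translation":[0,0,0.02],"dr":[0,0,0],"claw":255},
    {"translation":[0,0,0],"dr":[0,0,0],"claw":255},
  ],
)

```text
time_s: 19.48
tool_pos: [0.4865, -0.093, 0.1032]
tool_rot: [-2.945, -1.078, 0.01]
contact_force: [-0.8, 0.4, -0.5]
finger_gap: 0.0002
grip_force: 0.0
```

```bash
python3 -c "
from h import *
rep((.487,-.1007,.08))"
```

```text
t 19.48 pos [ 0.4865 -0.093   0.1032] yaw 0.7014 tilt [-0.0039 -0.007  -1.    ] q6 0.506 F [-0.81  0.4  -0.52] T [-0.028 -0.008 -0.011] gap 0.0002 grip 0.0
tool move [-0.0045  0.0063  0.0232]
```

Emit:
drive_tool(
  series=[
    {"translation":[-0.0045,0.006,0],"dr":[0,0,0],"claw":255},
    {"translation":[0,0,0.02],"dr":[0,0,0],"claw":255},
    {"translation":[0,0,0],"dr":[0,0,0],"claw":255},
    {"translation":[0,0,0],"dr":[0,0,0],"claw":255},
  ],
)

```text
time_s: 19.98
tool_pos: [0.4906, -0.1028, 0.088]
tool_rot: [2.95, 1.077, 0.002]
contact_force: [0.4, 0.1, -0.2]
finger_gap: 0.0006
grip_force: 0.0
```

```bash
python3 -c "
from h import *
rep((.487,-.1007,.068))"
```

```text
t 19.98 pos [ 0.4906 -0.1028  0.088 ] yaw 0.7003 tilt [ 9.0e-04  1.7e-03 -1.0e+00] q6 0.491 F [ 0.36  0.07 -0.15] T [-0.01  -0.032  0.001] gap 0.0006 grip 0.0
tool move [-0.0014 -0.004   0.02  ]
```

Emit:
drive_tool(
  series=[
    {"translation":[-0.0014,-0.004,0.006],"dr":[0,0,0],"claw":255},
    {"translation":[0,0,0.006],"dr":[0,0,0],"claw":255},
    {"translation":[0,0,0],"dr":[0,0,0],"claw":255},
    {"translation":[0,0,0],"dr":[0,0,0],"claw":255},
  ],
)

```text
time_s: 20.48
tool_pos: [0.4863, -0.1, 0.0749]
tool_rot: [-2.951, -1.079, 0.0]
contact_force: [0.9, 1.4, -0.6]
finger_gap: 0.0004
grip_force: 0.0
```

Emit:
drive_tool(
  series=[
    {"translation":[0,0,0.003],"dr":[0,0,0],"claw":255},
    {"translation":[0,0,0],"dr":[0,0,0],"claw":255},
  ],
)

```text
time_s: 20.72
tool_pos: [0.4868, -0.1002, 0.0723]
tool_rot: [2.95, 1.078, 0.001]
contact_force: [0.4, 0.1, 2.5]
finger_gap: 0.0005
grip_force: 1.0
```

Emit:
drive_tool(
  series=[
    {"translation":[0,0,0.002],"dr":[0,0,0],"claw":255},
    {"translation":[0,0,0],"dr":[0,0,0],"claw":255},
  ],
)

```text
time_s: 20.98
tool_pos: [0.4868, -0.1002, 0.0703]
tool_rot: [2.95, 1.078, 0.001]
contact_force: [-0.3, 0.1, 2.8]
finger_gap: 0.0006
grip_force: 1.7
```

Emit:
drive_tool(
  series=[
    {"translation":[0,0,0.0015],"dr":[0,0,0],"claw":255},
    {"translation":[0,0,0],"dr":[0,0,0],"claw":255},
  ],
)

```text
time_s: 21.22
tool_pos: [0.4868, -0.1002, 0.0688]
tool_rot: [2.95, 1.078, 0.002]
contact_force: [0.9, 0.3, 4.2]
finger_gap: 0.0005
grip_force: 2.2
```

Emit:
drive_tool(
  series=[
    {"translation":[0,0,0.001],"dr":[0,0,0],"claw":255},
    {"translation":[0,0,0],"dr":[0,0,0],"claw":255},
  ],
)

```text
time_s: 21.48
tool_pos: [0.4868, -0.1002, 0.0682]
tool_rot: [2.95, 1.078, 0.001]
contact_force: [-0.9, -0.1, 7.4]
finger_gap: 0.0005
grip_force: 3.8
```

Emit:
drive_tool(
  series=[
    {"translation":[0,0,0.0005],"dr":[0,0,0],"claw":255},
    {"translation":[0,0,0],"dr":[0,0,0],"claw":255},
  ],
)

```text
time_s: 21.72
tool_pos: [0.4868, -0.1002, 0.0682]
tool_rot: [2.95, 1.078, 0.001]
contact_force: [-1.2, 1.1, 10.0]
finger_gap: 0.0007
grip_force: 5.2
```

The button is on its bottom stop, with force rising to 10 N and no further travel. Lift off.

Emit:
drive_tool(
  series=[
    {"translation":[0,0,-0.005],"dr":[0,0,0],"claw":255},
    {"translation":[0,0,-0.03],"dr":[0,0,0],"claw":255},
    {"translation":[0,0,-0.05],"dr":[0,0,0],"claw":255},
    {"translation":[0,0,-0.02],"dr":[0,0,0],"claw":255},
    {"translation":[0,0,0],"dr":[0,0,0],"claw":255},
  ],
)

```text
time_s: 22.35
tool_pos: [0.4868, -0.1002, 0.1729]
tool_rot: [2.949, 1.078, 0.002]
contact_force: [-0.3, 0.6, -0.1]
finger_gap: 0.0005
grip_force: 0.0
```

Emit:
drive_tool(
  series=[
    {"translation":[-0.05,0,0],"dr":[0,0,0],"claw":255},
    {"translation":[-0.05,0,0],"dr":[0,0,0],"claw":255},
    {"translation":[-0.05,0,0],"dr":[0,0,0],"claw":255},
    {"translation":[0,0,0],"dr":[0,0,0],"claw":255},
    {"translation":[0,0,0],"dr":[0,0,0],"claw":255},
  ],
)

```text
time_s: 22.98
tool_pos: [0.3711, -0.1959, 0.1706]
tool_rot: [-2.949, -1.076, 0.001]
contact_force: [-0.1, 0.5, -0.0]
finger_gap: 0.0007
grip_force: 0.0
```

```bash
python3 - <<'E'
from h import *
rep(); im=snapshot("top"); print(blobs("top",im))
cv2.imwrite("pics/e.png",cv2.resize(im[176:251,223:323],(800,600),interpolation=2))
E
```

```text
t 22.98 pos [ 0.3711 -0.1959  0.1706] yaw 0.7001 tilt [ 1.0e-04 -2.8e-03 -1.0e+00] q6 0.177 F [-0.08  0.54 -0.03] T [-0.005 -0.001 -0.017] gap 0.0007 grip 0.0
{'dial': (array([ 0.4733, -0.0118,  0.097 ]), array([257.6, 206. ]), np.int32(113)), 'btn': (array([ 0.4879, -0.1006,  0.073 ]), array([290.6, 202. ]), np.int32(75))}
```

View pics/e.png

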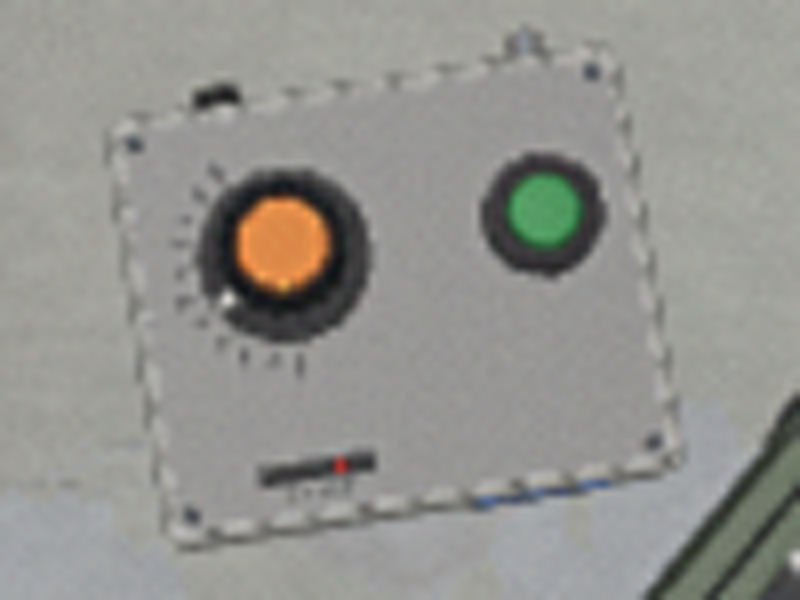

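The pointer is still at (228,298), click 4, the button is up at (545,210), and the arm is clear of the unit.

```bash
python3 -c "
from h import *
print(bot.sign_off())"
```

```text
the job is handed in; nothing more can be done
None
```

The dial was turned back to its stop (0.57 N·m), set to click four and released. The start button was then pressed to its bottom stop at about 10 N and came up again, and the job was handed in at about 23 s; sign-off returned no verdict.

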